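# Wind a bottle-conveyor chain tensioner onto its setting block and hold it

## Task

Set the loose steel setting block flat and square, fully home, in the pocket of the chain-tensioner plate and let go of it. Then swing the tensioner's sprung arm round by its post until it stops firmly against the block, and finish still holding it there: do not let go, the arm springs back. Leave the other things on the bench where they are.

Things in the scene. Friction and masses are not known exactly. Their poses are not given: they have to be found in the camera images.
- tensioner_plate: Grey base plate of the chain tensioner, 240 (x) x 230 (y) x 10 mm, bolted to the bench. Origin: centre of its underside; z up. On it, in its own frame: the arm's pivot at x +40, y -75 mm, and the pocket centred at x +63, y +15 mm, on the far (+x) side of the arm.
- pocket_floor (a point): Centre of the pocket's floor (the plate's top, 10 mm above the bench); axes as the plate's. The pocket is 34 (x) by 54 (y) mm, 2 mm clear of the block on every side, with bevelled mouth. Walls rise 12 mm above the floor, but 36 mm on the +x side (back wall, 10 mm thick). The block's 50 mm length goes along y, either way round.
- setting_block: Setting block: plain steel block 30 (x) x 50 (y) x 44 (z) mm with a small dark dot on top, about 0.45 kg, standing on the bench at the left. Origin: centre of its underside, z up. Grip it over its 50 mm length (along its y), near the top, so that the fingers stay above the pocket's low walls.
- tension_arm (a joint): Angle of the sprung arm about its upright pivot, growing clockwise from above. 0: at rest, pointing 60 degrees to the -x side of the plate's +y. With the block seated it stops along the plate's +y on the block's -x face, at about 1.05 to 1.07; without it, at 1.4. The spring pushes back to 0: 2.4 N at the post at rest, rising to 6.7 N at the block.
- pivot (a point): Point on the pivot axis at the arm bar's mid height (39 mm above the bench); axes as the plate's. The pivot's hub is 40 mm across and its top is about 60 mm above the bench, spring included. The arm bar is steel, 16 mm wide, from 32 to 46 mm above the bench, and passes over the pocket's low wall.
- end_post (a point): Point on the axis of the upright round steel post at the arm's free end, 80 mm above the bench, 150 mm from the pivot. The post is 16 mm in diameter, bare from 52 mm (a 36 mm disc round its foot) to its top at 100 mm above the bench. It can be pinched from above or pushed; the frame turns with the arm.
- bearing: Bystander: steel ball-bearing ring 38 mm across, 12 mm high, lying on the near right corner of the base plate, clear of the arm's swing.
- cork: Bystander: natural cork, 24 mm across, 45 mm tall, standing on the bench near the setting block. Origin: centre of its underside.
- steel_bar: Bystander: low flat steel bar 20 x 80 x 16 mm lying on the bench near the setting block; not the setting block. Origin: centre of its underside.
- screwdriver: Bystander: screwdriver lying on the far left of the bench.
- grease_can: Bystander: plain metal can 66 mm across, 90 mm tall, standing to the right of the base plate. Origin: centre of its underside.
- wrench: Bystander: open-ended wrench lying at the right of the bench.
Mind the look-alikes: they are no part of the job. Leave any orange, pink or turquoise look-alike of the setting_block alone.

How it is judged:
On the way, in this order (a step that is already met when the one before it is completed fails the run):
1. the setting block sits flat, square and fully home in the pocket, let go, with the arm still back (horizontal distance between setting_block and pocket_floor below 0.0045 m and z of setting_block in the frame of pocket_floor between -0.0025 and 0.0025 m and angle between setting_block's own z axis and vertical below 0.06 rad and angle between the x axis of setting_block and the x axis of pocket_floor, either way round below 0.12 rad and contact force between the fingers and setting_block below 0.1 N and value of joint tension_arm below 0.6 rad), for 0.2 s.
2. the arm is wound round to the block (horizontal distance between setting_block and pocket_floor below 0.0045 m and z of setting_block in the frame of pocket_floor between -0.0025 and 0.0025 m and angle between setting_block's own z axis and vertical below 0.06 rad and angle between the x axis of setting_block and the x axis of pocket_floor, either way round below 0.12 rad and value of joint tension_arm above 0.99 rad and contact force between tension_arm and setting_block above 1 N), for 0.2 s.
At the end, for the whole second after the job is handed in: Block seated in the pocket (4.5 mm of centre, underside within 2.5 mm of the floor, tilt under 0.06 rad, square to 0.12 rad), not touched by the fingers; arm still, at 0.99 to 1.12 rad, pressing the block with over 1 N, held there by the fingers with over 3 N (all of step 2 and contact force between the fingers and setting_block below 0.1 N and value of joint tension_arm below 1.12 rad and velocity of joint tension_arm between -0.05 and 0.05 rad/s and contact force between the fingers and tension_arm above 3 N); the arm keeps its last pose, push and grip.
It fails at once if another thing on the bench is moved by more than 30 mm (distance of any of bearing, cork, steel_bar, screwdriver, grease_can, wrench from where it was at the start of the episode above 0.03 m).
It also fails if it takes over 58 s, if anything falls off the work surface, if the arm or the gripper's body presses on something with over 40 N, if the wrist force passes 120 N, or if a joint passes its speed limit or range.

## Robot

A 6-joint arm with a two-finger parallel gripper is mounted at the origin on the work surface. World frame = base frame: x ahead of the robot, y to its left, z up, the work surface at z = 0. Lengths are in m, angles in rad, forces in N, time in s.
With the tool pointing down it reaches from about 0.25 to 0.775 m from the base axis. Payload 4 kg.
Tool frame: the origin (TCP) lies at the very end of the fingers, on their centre line; the grasp point (between the pads) lies 19 mm behind it; z points along the fingers, y is the direction in which the jaws open and shut (so a half turn about z gives the same grasp; the last joint's range is limited). The gripper opens to 94 mm and grips with 3 to 60 N. Pads are 16 mm wide; open, the fingers measure 119 mm over their backs; the gripper's body (75 mm by 177 mm) begins 78 mm behind the grasp point.
Start: joints at [1.038, 0.087, 1.371, -0, 1.684, -0.103], TCP at [0.229, 0.5, 0.206] pointing down, gripper open.
Joint ranges: [-3.1, 3.1], [-0.76, 2.03], [0.27, 2.55], [-1.08, 4.22], [0.17, 2.65], [-2.57, 2.57]. Speed limits (rad/s): [2.79, 2.79, 3.14, 3.14, 3.14, 3.14].

## Interface

Orientations are given as [roll, pitch, yaw] about the fixed x, y, z axes, in that order (R = Rz(yaw) Ry(pitch) Rx(roll)).
In Python, from bench import robot, cams, models gives the robot as it stands.
- The arm moves only by the tool step_arm, never from a script. Its argument "series" is a list of rows, each a list of 5 numbers: the gripper command: -1 is shut, 1 is fully open, values between are in proportion, then the shift along the tool's x, y, z in mm, then the turn about the tool's z in degrees. A call has 1 to 20 rows; each row is the pose to reach, as a shift and turn from the pose commanded when the call began, along the tool's axes at that moment; what a row does not reach only later rows make up. A row lasts 1/8 s, in which the tool goes at most 62.5 mm and 10.7 degrees, less where a joint would pass 70% of its speed; a pose out of reach is approached as far as the arm can. A call with a gripper value outside its range is refused whole. The fingers move at their own pace and stop on an object; the grip force is fixed at half the most. Time passes only in rows, so rows that repeat a pose let the fingers close. It gives the time, the measured TCP pose, the force and the opening at its end, in the units of the state.
- robot.get_obs(): the state, without advancing time (a new reading comes with each control period).
- cams.snapshot(name): name is "side" or "top"; returns a dict with "pixels" (384x512x3 uint8, red, green, blue), "fov_y" (degrees; the focal length in pixels is half the picture's height over the tangent of half this angle, whatever the lens; pixels are square), "cx", "cy" (the principal point, pixels), "k1" (the pictures are not rectified: a ray, as slopes to the right and down, at radius r is drawn at 1 + k1 r^2 times it, then the intrinsics apply), "R" (3x3) and "t" (3): a world point X has camera coordinates R X + t. Camera axes: x right, y down, z forward; pixel columns grow to the right and rows downward; lengths in m; the calibration is good to about 2 mm. A picture is of the moment at which its call begins. There is no depth.
- robot.close_job(): hands the job in, once; it reports no verdict.
Trained networks look in a picture, given as the dict that the camera call returned (one of the last four; its "shot" number tells which), for a name from the list of things; names that differ only in an ending like _2 or _b are one class to them, and where a whole thing is asked for, a point or a joint stands for the part that bears it (a point fixed in the world has none). Each returns a list of dicts, best first, with "p" (0 to 1); they miss things now and then, are a little off and sometimes report something else, mostly with a low value. They report only what shows in the picture. A call takes as long as a camera call. They do not tell look-alikes from the thing itself.
- models.find_in(picture, label): "position" ([x, y, z] in m, in world coordinates, good to about 4 mm: the middle of the surface that is visible of it).
- models.pinpoint(picture, label): "position" ([x, y, z] in m, in world coordinates, good to about 4 mm: a listed point, or the origin of a listed thing).
The state is a dict: "time": time; "joint_positions": joint angles; "qvel": joint speeds; "joint_torque": joint torques, N m; "tool_pos": TCP position; "ee_rot": TCP orientation; "wrist_force": force on the tool from outside, world axes, zero at the start; "wrist_torque": the same for the moment, N m; "width": finger opening in m.
Only numpy, scipy, OpenCV 4.12 (cv2) and the standard library are available. Lean on these libraries where they do the work, as an engineer would, in place of code of your own. Each camera call takes 0.05 s, during which the arm holds its last target. There are 200 camera calls.

## Working session

There is one attempt and no reset: what is moved stays moved. The work goes in short steps, Python scripts to look and compute and a tool call to move; the robot and the scene stay as the last step left them, time stands still between calls to the robot, and variables do not carry over. Pictures are saved under pics/ and viewed, about 8 in all and at most 12, crops included, and the job is handed in when it is done.

Besides the shell and the picture viewer there is one more tool, called after ">>>" as name(argument=value, ...) on one line, values as JSON. step_arm: Moves the arm, as the interface text tells. Its arguments: {"type":"object","properties":{"series":{"type":"array","items":{"type":"array","items":{"type":"number"}}}},"required":["series"]}

```bash
mkdir -p pics; ls; python3 - <<'E'
from bench import robot,cams,models
import cv2
print(robot.get_obs())
for n in ("top","side"):
    s=cams.snapshot(n); cv2.imwrite(f"pics/{n}0.png",s["pixels"][:,:,::-1])
    print(n,s["fov_y"],s["cx"],s["cy"],s["k1"],s["R"],s["t"])
    for l in ["setting_block","tensioner_plate","pocket_floor","pivot","end_post","steel_bar","cork","bearing","grease_can"]:
        for f in ("pinpoint",):
            print(l,[(round(d["p"],2),[round(float(v),4) for v in d["position"]]) for d in getattr(models,f)(s,l)][:3])
E
```

```text
pics
{'time': 0.0, 'joint_positions': array([ 1.03791282e+00,  8.79281210e-02,  1.37223490e+00,  5.70990903e-06,
        1.68358661e+00, -1.03087977e-01]), 'qvel': array([ 0.00021694, -0.00038738,  0.00120726, -0.00211353,  0.00025057,
       -0.00197352]), 'joint_torque': array([-4.22689970e-05, -3.40190077e+01, -3.02425575e+01,  7.16519728e-02,
        3.30269441e-02, -1.80573725e-04]), 'tool_pos': array([0.22889638, 0.49951054, 0.20432868]), 'ee_rot': array([-3.13944771e+00, -2.27609497e-04,  2.71179751e+00]), 'wrist_force': array([-0.21907923, -0.07146093,  0.33437774]), 'wrist_torque': array([-0.02556755,  0.00963528, -0.03618269]), 'width': 0.09382052408095298}
top 46.54958182818133 251.10541022238155 191.80457545175005 -0.16654335681475138 [[-0.0287052  -0.99955113 -0.00857659]
 [-0.99438089  0.02942925 -0.10168853]
 [ 0.10189529  0.00560941 -0.99477931]] [-0.06110636  0.56198415  1.30740793]
setting_block [(0.72, [0.502, 0.2216, 0.0019]), (0.67, [0.5546, 0.3288, 0.0012]), (0.59, [0.4203, 0.1554, -0.0029])]
tensioner_plate [(0.94, [0.5608, -0.0672, 0.0011]), (0.71, [0.7308, 0.
[... 477 characters left out ...]
 [[-0.99397309 -0.10889565  0.01261889]
 [-0.08038477  0.64574322 -0.75931152]
 [ 0.07453716 -0.75574958 -0.65060494]] [0.55278863 0.14274361 1.01132207]
setting_block [(0.96, [0.5008, 0.2231, 0.002]), (0.9, [0.5584, 0.3292, -0.0015]), (0.68, [0.433, 0.3216, -0.0023])]
tensioner_plate [(0.2, [0.73, 0.2695, 0.001])]
pocket_floor [(0.83, [0.6168, -0.0379, 0.0114]), (0.56, [0.5585, -0.0656, -0.002])]
pivot [(0.83, [0.6204, -0.1304, 0.0373])]
end_post [(0.62, [0.4716, -0.0878, 0.0787])]
steel_bar [(0.62, [0.5719, 0.1885, -0.0006])]
cork [(0.52, [0.4201, 0.2359, -0.0001])]
bearing [(0.51, [0.5155, -0.1669, 0.0079])]
grease_can [(0.85, [0.6005, -0.412, -0.0005]), (0.28, [0.4205, 0.2326, -0.0012])]
```

View pics/top0.png

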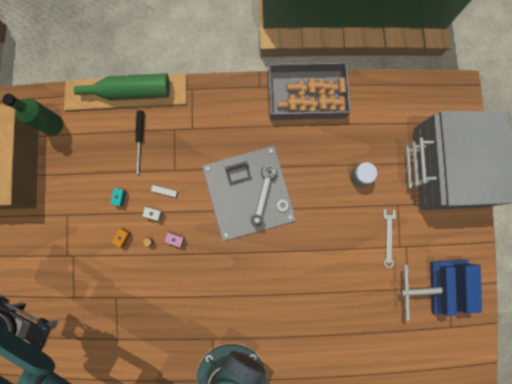

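View pics/side0.png

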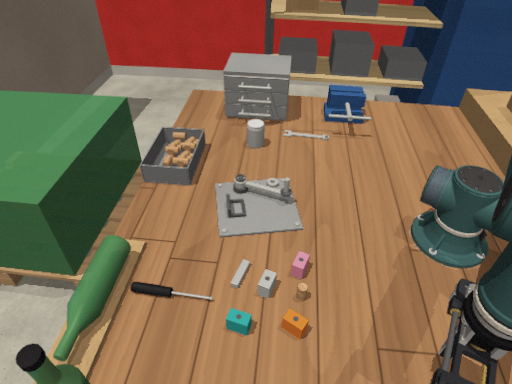

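The setting block is the silver one with a dot at top (152,214) / side (267,284). Turquoise (118,197), orange (120,238) and pink (174,240) are look-alikes, and the flat bar with no dot is at (164,191). I'll confirm this in one crop, rectified to metric.

```bash
cat > h.py <<'E'
import numpy as np, cv2
from bench import robot,cams,models
def project(s,X):
    X=np.asarray(X,float).reshape(-1,3); c=X@np.array(s["R"]).T+s["t"]; a=c[:,:2]/c[:,2:]
    a=a*(1+s["k1"]*(a**2).sum(1,keepdims=True))
    f=s["pixels"].shape[0]/2/np.tan(np.radians(s["fov_y"])/2)
    return a*f+[s["cx"],s["cy"]]
def rect(s,x0,x1,y0,y1,z,mm):  # rows: x falling; cols: y falling (like top view); mm per px
    n=lambda a,b:int(round((b-a)*1000/mm))
    xs=x1-np.arange(n(x0,x1))*mm/1e3; ys=y1-np.arange(n(y0,y1))*mm/1e3
    Y,X=np.meshgrid(ys,xs); p=project(s,np.stack([X,Y,0*X+z],-1)).astype(np.float32).reshape(X.shape+(2,))
    return cv2.remap(s["pixels"][:,:,::-1].copy(),p[...,0],p[...,1],cv2.INTER_CUBIC)
E
python3 - <<'E'
from h import *
s=cams.snapshot("top"); q=cams.snapshot("side")
tiles=[]
for c in (s,q):
    a=rect(c,.42,.60,.14,.30,.044,.5); b=rect(c,.42,.70,-.22,.10,.010,.8)
    a=cv2.resize(a,(350,394)); b=cv2.resize(b,(400,350))
    tiles.append((a,b))
W=np.zeros((600,800,3),np.uint8)
a=[cv2.resize(t[0],(266,300)) for t in tiles]; b=[cv2.resize(t[1],(343,300)) for t in tiles]
W[:300,:266]=a[0];W[300:,:266]=a[1];W[:300,270:613]=b[0];W[300:,270:613]=b[1]
cv2.imwrite("pics/rect1.png",W)
# block top by low saturation, z=.044; plate outline z=.010
for n,c in (("top",s),("side",q)):
  for nm,box,z,mm in (("block",(.46,.545,.185,.265),.044,.5),("plate",(.40,.72,-.24,.12),.010,.5)):
    im=rect(c,*box,z,mm); hsv=cv2.cvtColor(im,cv2.COLOR_BGR2HSV)
    m=((hsv[...,1]<60)&(hsv[...,2]>(150 if nm=="block" else 90))).astype(np.uint8)
    m=cv2.morphologyEx(m,cv2.MORPH_OPEN,np.ones((5,5)))
    k=max(cv2.findContours(m,0,2)[0],key=cv2.contourArea)
    (u,v),(w,h),an=cv2.minAreaRect(k)
    print(n,nm,"x",round(box[1]-v*mm/1e3,4),"y",round(box[3]-u*mm/1e3,4),"size",round(w*mm,1),round(h*mm,1),"ang",an)
E
```

```text
top block x 0.5033 y 0.223 size 50.6 31.3 ang 16.699241638183594
top plate x 0.5599 y -0.0691 size 240.9 231.2 ang 76.00376892089844
side block x 0.5034 y 0.223 size 51.3 30.8 ang 17.19854164123535
side plate x 0.5604 y -0.0799 size 247.2 263.9 ang 76.2249755859375
```

View pics/rect1.png

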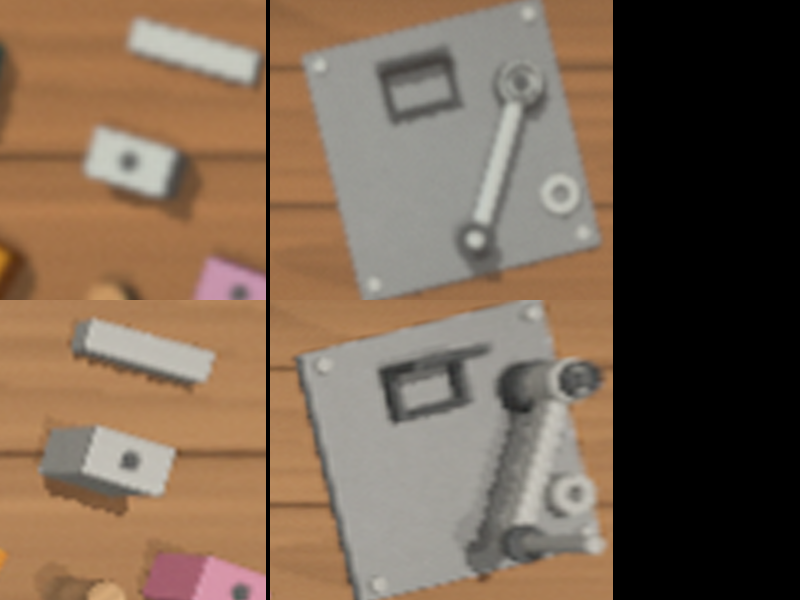

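Confirmed: crop (128,160) is the plain silver block with a dot, 50.6 x 31.3 mm, at about (0.503, 0.223) with yaw −17°. The plate yaw is about +14°. Next I'll work out the first move and refine the pocket in the same script.

```bash
cat >> h.py <<'E'
def go(x,y,z,yaw):
    o=robot.get_obs(); p=o["tool_pos"]; R=cv2.Rodrigues(np.zeros(3))[0]
    from scipy.spatial.transform import Rotation as Q
    R=Q.from_euler("xyz",o["ee_rot"]).as_matrix(); d=R.T@(np.array([x,y,z])-p)*1e3
    t=(yaw-np.degrees(o["ee_rot"][2])+180)%360-180
    print("shift",np.round(d,1),"turn",round(-t,1),"| t",round(o["time"],2),"tcp",np.round(p,4),"yaw",round(np.degrees(o["ee_rot"][2]),1),"q",np.round(o["joint_positions"],2),"F",np.round(o["wrist_force"],1),"w",round(o["width"],4))
E
python3 - <<'E'
from h import *
go(.5033,.223,.10,163)
s=cams.snapshot("top")
for z in (.010,.022): 
  im=rect(s,.57,.665,-.10,.02,z,.2); cv2.imwrite(f"pics/pk{z}.png",cv2.resize(im,None,fx=.66,fy=.66)) 
a=cv2.imread("pics/pk0.01.png");b=cv2.imread("pics/pk0.022.png"); W=np.hstack([a,b])
# overlay predicted floor (34x54) and wall-top opening
for i,(z) in enumerate((.01,.022)):
  c,sn=np.cos(np.radians(14)),np.sin(np.radians(14))
  P=np.array([[c*u-sn*v+.6174,sn*u+c*v-.0393] for u,v in ((.017,.027),(.017,-.027),(-.017,-.027),(-.017,.027))])
  px=np.stack([(.02-P[:,1])/.0002*.66+i*a.shape[1],(.665-P[:,0])/.0002*.66],1).astype(int)
  cv2.polylines(W,[px],True,(0,0,255),1)
cv2.imwrite("pics/pk.png",W); print(W.shape)
E
```

```text
shift [-364.6 -137.6  105.5] turn -7.6 | t 1.1 tcp [0.2292 0.5    0.2055] yaw 155.4 q [ 1.04  0.09  1.37 -0.    1.68 -0.1 ] F [-0.6  0.5 -0.1] w 0.0942
(314, 792, 3)
```

View pics/pk.png

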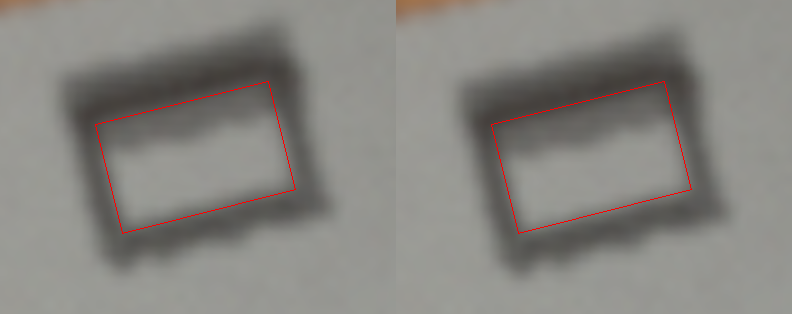

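The predicted pocket outline (red, left panel corners about (96,124) to (295,189)) sits on the pocket floor to within about 1 mm. Moving to the block now.

>>> step_arm(series=[[1,-52,-20,15,-1],[1,-104,-40,30,-2],[1,-156,-60,45,-3],[1,-208,-80,60,-4],[1,-260,-100,75,-5],[1,-312,-120,90,-6],[1,-364.6,-137.6,105,-7.6],[1,-364.6,-137.6,105,-7.6],[1,-364.6,-137.6,105,-7.6],[1,-364.6,-137.6,105,-7.6]])

```text
time: 2.4
tool_pos: [0.5028, 0.2242, 0.1012]
ee_rot: [3.141, 0.001, 2.846]
wrist_force: [-0.6, -0.4, 0.4]
width: 0.0941
```

```bash
python3 -c "
from h import *
go(.5033,.223,.018,163)"
```

```text
shift [-0.8 -1.1 83.2] turn 0.1 | t 2.4 tcp [0.5028 0.2242 0.1012] yaw 163.1 q [ 0.32  0.13  1.53  0.    1.48 -0.96] F [-0.6 -0.4  0.4] w 0.0941
```

>>> step_arm(series=[[1,-0.8,-1.1,40,0],[1,-0.8,-1.1,70,0],[1,-0.8,-1.1,83,0],[1,-0.8,-1.1,83,0],[0,-0.8,-1.1,83,0],[-1,-0.8,-1.1,83,0],[-1,-0.8,-1.1,83,0],[-1,-0.8,-1.1,83,0],[-1,-0.8,-1.1,83,0],[-1,-0.8,-1.1,83,0],[-1,-0.8,-1.1,83,0]])

```text
time: 3.78
tool_pos: [0.504, 0.222, 0.0177]
ee_rot: [3.141, 0.0, 2.844]
wrist_force: [0.6, 2.3, 1.2]
width: 0.0499
```

```bash
python3 -c "
from h import *
go(.5033,.223,.13,163)"
```

```text
shift [   0.9    0.8 -112.3] turn -0.0 | t 3.77 tcp [0.504  0.222  0.0177] yaw 163.0 q [ 0.31  0.2   1.63  0.    1.31 -0.96] F [0.6 2.3 1.2] w 0.0499
```

>>> step_arm(series=[[-1,0,0,-20,0],[-1,0,0,-60,0],[-1,0,0,-105,0],[-1,0,0,-105,0],[-1,0,0,-105,0]])

```text
time: 4.4
tool_pos: [0.5023, 0.2211, 0.1198]
ee_rot: [-3.139, -0.004, 2.844]
wrist_force: [-0.0, -0.7, -4.2]
width: 0.0496
```

```bash
python3 -c "
from h import *
go(.6174,-.0393,.11,194)"
```

```text
shift [-186.4 -215.2    9.7] turn -31.0 | t 4.4 tcp [0.5023 0.2211 0.1198] yaw 163.0 q [ 0.31  0.12  1.51 -0.    1.52 -0.96] F [-0.  -0.7 -4.2] w 0.0496
```

>>> step_arm(series=[[-1,-30,-35,0,-5],[-1,-62,-72,0,-10],[-1,-93,-108,0,-16],[-1,-124,-144,0,-21],[-1,-155,-180,4,-26],[-1,-186.4,-215.2,9.7,-31],[-1,-186.4,-215.2,9.7,-31],[-1,-186.4,-215.2,9.7,-31],[-1,-186.4,-215.2,9.7,-31],[-1,-186.4,-215.2,9.7,-31]])

```text
time: 5.65
tool_pos: [0.6186, -0.0375, 0.1127]
ee_rot: [3.141, -0.0, -2.896]
wrist_force: [-0.2, 0.0, -4.0]
width: 0.0499
```

```bash
python3 - <<'E'
from h import *
go(.6174,-.0393,.05,194)
q=cams.snapshot("side");s=cams.snapshot("top")
for n,c in(("side",q),("top",s)):
    for l in ("setting_block","pocket_floor"): print(n,l,[(round(d["p"],2),np.round(d["position"],4)) for d in models.pinpoint(c,l)][:2])
# expected block outline if perfect in the grip: underside z = tcp-.0177
p=robot.get_obs()["tool_pos"]; y=robot.get_obs()["ee_rot"][2]; c0,s0=np.cos(y-np.pi),np.sin(y-np.pi)
out=[]
for c in (q,s):
    im=c["pixels"][:,:,::-1].copy(); u0=project(c,[.6174,-.0393,.08])[0]
    x0,y0=(u0-[42,35]).astype(int); k=5
    im=cv2.resize(im[y0:y0+70,x0:x0+84],None,fx=k,fy=k,interpolation=cv2.INTER_CUBIC)
    for z in (p[2]-.0177,p[2]+.0263):
        P=[[c0*u-s0*v+p[0],s0*u+c0*v+p[1],z] for u,v in((.015,.025),(.015,-.025),(-.015,-.025),(-.015,.025))]
        cv2.polylines(im,[((project(c,P)-[x0,y0]+.5)*k).astype(int)],True,(0,0,255),1)
    P=[[.97*u-.242*v+.6174,.242*u+.97*v-.0393,.022] for u,v in((.017,.027),(.017,-.027),(-.017,-.027),(-.017,.027))]
    cv2.polylines(im,[((project(c,P)-[x0,y0]+.5)*k).astype(int)],True,(0,255,0),1)
    out.append(cv2.resize(im,(400,334)))
cv2.imwrite("pics/held.png",np.hstack(out))
E
```

```text
shift [ 1.6 -1.5 62.7] turn 0.1 | t 5.65 tcp [ 0.6186 -0.0375  0.1127] yaw -165.9 q [-0.15  0.28  1.34  0.    1.53 -1.97] F [-0.2  0.  -4. ] w 0.0499
side setting_block [(0.89, array([0.5601, 0.3274, 0.0017])), (0.87, array([0.4282, 0.1608, 0.0028]))]
side pocket_floor [(0.83, array([ 0.6161, -0.0375,  0.0143]))]
top setting_block [(0.55, array([ 0.4223,  0.1595, -0.0038])), (0.54, array([ 4.346e-01,  3.198e-01, -3.000e-04]))]
top pocket_floor [(0.85, array([ 0.6212, -0.0403,  0.0097]))]
```

View pics/held.png

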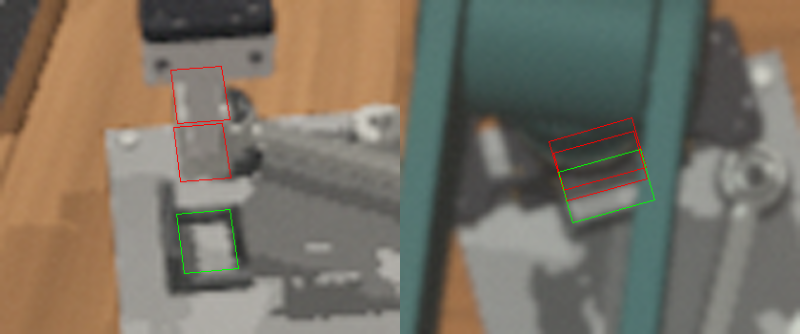

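The side view shows the held block (175–228, 70–180) where the predicted outline says it should be. The green mouth outline (180–238, 210–272) lies on the pocket. Going down to just above the walls.

>>> step_arm(series=[[-1,0.7,-1.5,20,0.1],[-1,0.7,-1.5,45,0.1],[-1,0.7,-1.5,65,0.1],[-1,0.7,-1.5,65,0.1],[-1,0.7,-1.5,65,0.1],[-1,0.7,-1.5,65,0.1],[-1,0.7,-1.5,65,0.1]])

```text
time: 6.82
tool_pos: [0.6194, -0.0404, 0.049]
ee_rot: [-3.141, 0.002, -2.899]
wrist_force: [0.2, -0.6, -4.4]
width: 0.0496
```

```bash
python3 - <<'E'
from h import *
go(.6183,-.0391,.0277,194)
q=cams.snapshot("side");im=q["pixels"][:,:,::-1].copy()
p=robot.get_obs()["tool_pos"]; y=robot.get_obs()["ee_rot"][2]; c0,s0=np.cos(y-np.pi),np.sin(y-np.pi)
x0,y0=(project(q,[.6174,-.0393,.03])[0]-[33,25]).astype(int);k=10
a=cv2.resize(im[y0:y0+50,x0:x0+66],None,fx=k,fy=k,interpolation=cv2.INTER_CUBIC); b=a.copy()
for d,col in ((0,(0,0,255)),(-.001,(255,0,0))):
  P=[[c0*(u+d)-s0*v+p[0],s0*(u+d)+c0*v+p[1],p[2]+.0263] for u,v in((.015,.025),(.015,-.025),(-.015,-.025),(-.015,.025))]
  cv2.polylines(b,[((project(q,P)-[x0,y0]+.5)*k).astype(int)],True,col,1)
P=[[.97*u-.242*v+.6174,.242*u+.97*v-.0393,z] for u,v,z in((.017,.027,.046),(.017,-.027,.046),(.027,-.027,.046),(.027,.027,.046))]
cv2.polylines(b,[((project(q,P)-[x0,y0]+.5)*k).astype(int)],True,(0,255,0),1)
P=[[.97*u-.242*v+.6174,.242*u+.97*v-.0393,.022] for u,v in((.017,.027),(.017,-.027),(-.017,-.027),(-.017,.027))]
cv2.polylines(b,[((project(q,P)-[x0,y0]+.5)*k).astype(int)],True,(0,255,0),1)
cv2.imwrite("pics/low.png",cv2.resize(np.hstack([a,b]),(800,303)))
E
```

```text
shift [ 0.8  1.5 21.3] turn -0.1 | t 6.83 tcp [ 0.6194 -0.0404  0.049 ] yaw -166.1 q [-0.16  0.32  1.41  0.    1.41 -1.97] F [ 0.2 -0.6 -4.4] w 0.0496
```

View pics/low.png

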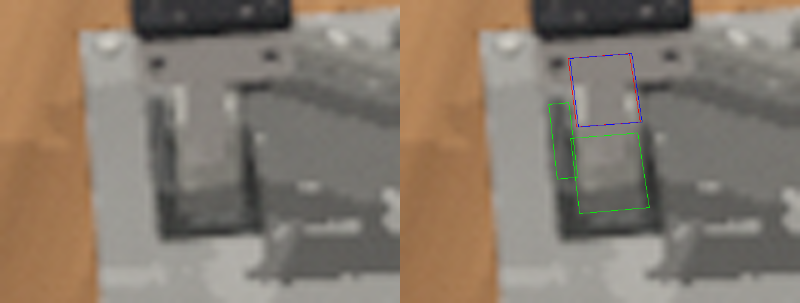

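>>> step_arm(series=[[-1,0.4,0.7,4,0],[-1,0.4,0.7,8,0],[-1,0.4,0.7,11,0],[-1,0.4,0.7,13,0],[-1,0.4,0.7,13,0],[-1,0.4,0.7,13,0]])

```text
time: 7.62
tool_pos: [0.6182, -0.0397, 0.0349]
ee_rot: [-3.142, 0.0, -2.899]
wrist_force: [0.3, -0.0, -3.9]
width: 0.0497
```

```bash
python3 - <<'E'
from h import *
P=[]
for i in range(4): cams.snapshot("side"); o=robot.get_obs(); P.append(np.r_[o["tool_pos"],o["wrist_force"]])
print(np.round(P,4)); print(np.mean(P,0).round(4)); go(.6183,-.0391,.0277,194)
E
```

```text
[[ 0.6183 -0.0397  0.035  -0.7258 -0.3749 -5.6888]
 [ 0.6183 -0.0397  0.035   0.2648 -0.7295 -4.231 ]
 [ 0.6182 -0.0397  0.035   0.1318 -0.3611 -4.5703]
 [ 0.6182 -0.0397  0.035   0.6685  0.3353 -4.7325]]
[ 0.6182 -0.0397  0.035   0.0848 -0.2826 -4.8056]
shift [-0.2  0.6  7.3] turn -0.1 | t 7.83 tcp [ 0.6182 -0.0397  0.035 ] yaw -166.1 q [-0.16  0.33  1.43  0.    1.38 -1.97] F [ 0.7  0.3 -4.7] w 0.0496
```

The block's underside is already 5 mm below the rim with no contact force, so I'll keep going down.

>>> step_arm(series=[[-1,0,0.4,2,0],[-1,0,0.4,4,0],[-1,0,0.4,6,0],[-1,0,0.4,7.5,0],[-1,0,0.4,7.5,0],[-1,0,0.4,7.5,0]])

```text
time: 8.57
tool_pos: [0.618, -0.0393, 0.0277]
ee_rot: [-3.142, 0.0, -2.899]
wrist_force: [-1.6, -0.1, -0.7]
width: 0.0499
```

```bash
python3 -c "
from h import *
go(.6183,-.0391,.0277,194)"
```

```text
shift [-0.3  0.1  0. ] turn -0.1 | t 8.57 tcp [ 0.618  -0.0393  0.0277] yaw -166.1 q [-0.16  0.33  1.44  0.    1.37 -1.97] F [-1.6 -0.1 -0.7] w 0.0499
```

The floor is now carrying the block. Opening the gripper partway, then rising.

>>> step_arm(series=[[0.4,0,0,0,0],[0.4,0,0,0,0],[0.4,0,0,0,0],[0.4,0,0,0,0],[0.4,0,0,0,0],[0.4,0,0,-20,0],[0.4,0,0,-60,0],[0.4,0,0,-110,0],[0.4,60,0,-110,0],[0.4,120,0,-110,0],[0.4,170,0,-110,0],[0.4,170,0,-110,0],[0.4,170,0,-110,0],[0.4,170,0,-110,0]])

```text
time: 10.32
tool_pos: [0.4544, -0.08, 0.138]
ee_rot: [-3.141, 0.001, -2.899]
wrist_force: [-0.0, 0.2, -1.1]
width: 0.0659
```

```bash
python3 - <<'E'
from h import *
q=cams.snapshot("side");s=cams.snapshot("top")
for n,c in(("side",q),("top",s)):
    for l in ("setting_block","end_post","pivot"): print(n,l,[(round(d["p"],2),np.round(d["position"],4)) for d in models.pinpoint(c,l)][:3])
go(.470,-.0888,.13,164)
a=rect(s,.42,.70,-.20,.08,.054,.7)
im=q["pixels"][:,:,::-1]; x0,y0=(project(q,[.6174,-.0393,.03])[0]-[40,35]).astype(int)
b=cv2.resize(im[y0:y0+80,x0:x0+80],(400,400),interpolation=cv2.INTER_CUBIC)
cv2.imwrite("pics/seat.png",np.hstack([cv2.resize(a,(400,400)),b]))
E
```

```text
side setting_block [(0.74, array([0.5568, 0.3271, 0.002 ])), (0.72, array([ 0.4322,  0.3226, -0.0023])), (0.67, array([0.427 , 0.1569, 0.0005]))]
side end_post [(0.76, array([ 0.4698, -0.0898,  0.077 ])), (0.74, array([ 0.728 ,  0.2682, -0.0025]))]
side pivot []
top setting_block [(0.73, array([ 0.4204,  0.1569, -0.0037])), (0.56, array([ 0.6143, -0.04  ,  0.0123])), (0.49, array([ 0.4343,  0.3206, -0.0005]))]
top end_post []
top pivot [(0.84, array([ 0.6169, -0.1277,  0.0394]))]
shift [-14.3 -12.6   7.1] turn 29.9 | t 10.72 tcp [ 0.4531 -0.08    0.1371] yaw -166.1 q [-0.3  -0.09  1.68  0.    1.55 -2.11] F [ 0.2  0.1 -0.6] w 0.0659
```

View pics/seat.png

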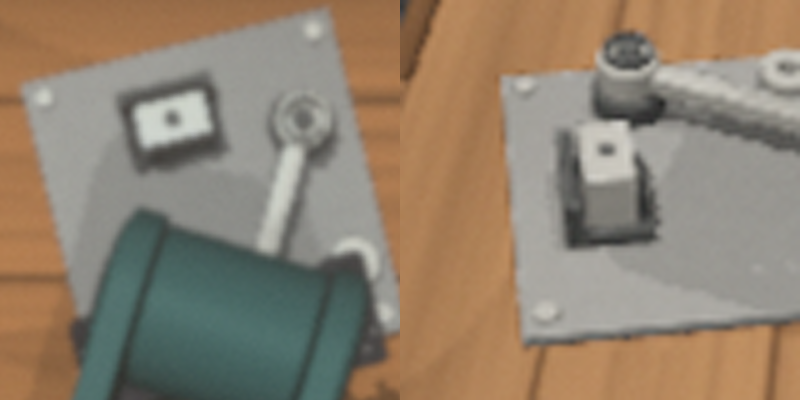

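The top view shows the block square in the pocket at (172,120), and the side view shows it upright with the fingers clear. Next I'll align over the post, pinch it at its estimated (0.472, -0.0895) and swing.

```bash
python3 -c "
from h import *
go(.472,-.0895,.060,164)"
```

```text
shift [-16.1 -13.8  77.1] turn 29.9 | t 10.72 tcp [ 0.4531 -0.08    0.1371] yaw -166.1 q [-0.3  -0.09  1.68  0.    1.55 -2.11] F [ 0.2  0.1 -0.6] w 0.0659
```

>>> step_arm(series=[[0.4,-8,-7,0,10],[0.4,-16,-13.8,0,20],[0.4,-16,-13.8,0,30],[0.4,-16,-13.8,0,30],[0.4,-16,-13.8,0,30],[0.4,-16,-13.8,30,30],[0.4,-16,-13.8,60,30],[0.4,-16,-13.8,76,30],[0.4,-16,-13.8,76,30],[0.4,-16,-13.8,76,30]])

```text
time: 11.98
tool_pos: [0.4727, -0.0899, 0.0625]
ee_rot: [-3.142, 0.002, 2.861]
wrist_force: [0.5, 0.2, 0.8]
width: 0.0661
```

```bash
python3 - <<'E'
from h import *
go(.472,-.0895,.060,164)
q=cams.snapshot("side");im=q["pixels"][:,:,::-1]; x0,y0=(project(q,[.472,-.0895,.07])[0]-[40,35]).astype(int)
print([(round(d["p"],2),np.round(d["position"],4)) for d in models.pinpoint(q,"end_post")][:2])
cv2.imwrite("pics/post.png",cv2.resize(im[y0:y0+70,x0:x0+80],(640,560),interpolation=cv2.INTER_CUBIC))
E
```

```text
shift [0.8 0.2 2.5] turn -0.1 | t 11.97 tcp [ 0.4727 -0.0899  0.0625] yaw 163.9 q [-0.31  0.01  1.74  0.    1.39 -1.6 ] F [0.5 0.2 0.8] w 0.0661
[(0.52, array([ 0.5742,  0.188 , -0.0006]))]
```

View pics/post.png

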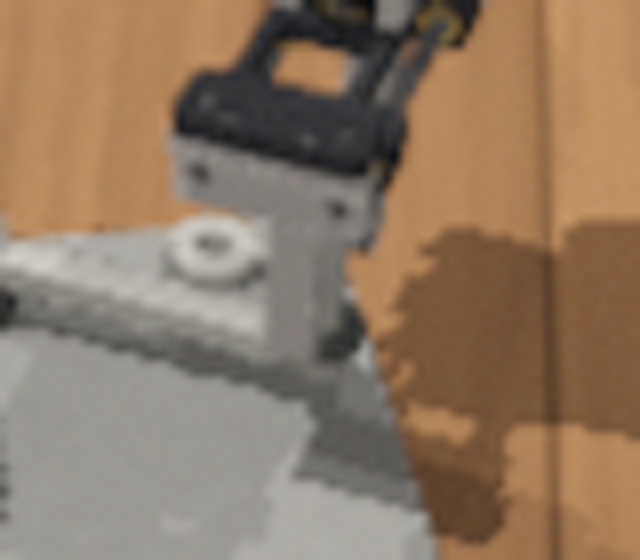

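The near finger (270–340, 220–350) stands in front of the post, whose foot disc shows at (340,340), so the jaws straddle it. Closing.

>>> step_arm(series=[[-1,0,0,1.5,0],[-1,0,0,1.5,0],[-1,0,0,1.5,0],[-1,0,0,1.5,0],[-1,0,0,1.5,0],[-1,0,0,1.5,0]])

```text
time: 12.82
tool_pos: [0.4717, -0.0899, 0.0598]
ee_rot: [-3.141, -0.0, 2.86]
wrist_force: [-1.1, -0.6, -0.6]
width: 0.0152
```

```bash
python3 - <<'E'
from h import *
go(.472,-.0895,.060,164)
p=robot.get_obs()["tool_pos"][:2]; y=robot.get_obs()["ee_rot"][2]
piv=np.array([.6172,-.1312]); r=p-piv; print("radius",np.hypot(*r),"ang",np.degrees(np.arctan2(r[1],r[0])))
X=np.array([np.cos(y),np.sin(y)]);Y=np.array([np.sin(y),-np.cos(y)])
for a in range(5,70,5):
    t=-np.radians(a);d=np.array([[np.cos(t),-np.sin(t)],[np.sin(t),np.cos(t)]])@r+piv-p
    print(a,np.round([d@X*1e3,d@Y*1e3],1))
E
```

```text
shift [-0.2  0.5 -0.2] turn -0.1 | t 12.82 tcp [ 0.4717 -0.0899  0.0598] yaw 163.9 q [-0.31  0.01  1.75 -0.    1.39 -1.6 ] F [-1.1 -0.6 -0.6] w 0.0152
radius 0.15124879137357364 ang 164.14739440432595
5 [-0.5 13.2]
10 [-2.2 26.3]
15 [-5.  39.2]
20 [-8.9 51.8]
25 [-13.9  64. ]
30 [-19.9  75.7]
35 [-26.9  86.9]
40 [-34.9  97.4]
45 [-43.8 107.2]
50 [-53.5 116.1]
55 [-63.9 124.2]
60 [-75.  131.3]
65 [-86.7 137.5]
```

>>> step_arm(series=[[-1,-0.5,13.2,1.5,5],[-1,-2.2,26.3,1.5,10],[-1,-5,39.2,1.5,15],[-1,-8.9,51.8,1.5,20],[-1,-13.9,64,1.5,25],[-1,-19.9,75.7,1.5,30],[-1,-26.9,86.9,1.5,35],[-1,-34.9,97.4,1.5,40],[-1,-43.8,107.2,1.5,45],[-1,-53.5,116.1,1.5,50],[-1,-53.5,116.1,1.5,50],[-1,-53.5,116.1,1.5,50],[-1,-53.5,116.1,1.5,50]])

```text
time: 14.45
tool_pos: [0.5548, 0.0061, 0.0597]
ee_rot: [-3.14, 0.001, 1.987]
wrist_force: [-4.7, -3.0, 6.9]
width: 0.0156
```

```bash
python3 - <<'E'
from h import *
go(.472,-.0895,.060,114)
p=robot.get_obs()["tool_pos"][:2]; y=robot.get_obs()["ee_rot"][2]
piv=np.array([.6172,-.1312]); r=p-piv; print("radius",np.hypot(*r),"ang",np.degrees(np.arctan2(r[1],r[0])))
X=np.array([np.cos(y),np.sin(y)]);Y=np.array([np.sin(y),-np.cos(y)])
f=robot.get_obs()["wrist_force"][:2]; print("F tool",f@X,f@Y)
for a in range(2,20,2):
    t=-np.radians(a);d=np.array([[np.cos(t),-np.sin(t)],[np.sin(t),np.cos(t)]])@r+piv-p
    print(a,np.round([d@X*1e3,d@Y*1e3],1))
E
```

```text
shift [ -53.9 -114.4   -0. ] turn -0.1 | t 14.45 tcp [0.5548 0.0061 0.0597] yaw 113.9 q [-0.09  0.17  1.57 -0.    1.4  -0.51] F [-4.7 -3.   6.9] w 0.0156
radius 0.15075692366069426 ang 114.43631459119675
F tool -0.8354226963580424 -5.524544096526392
2 [-0.   5.3]
4 [-0.3 10.5]
6 [-0.7 15.8]
8 [-1.3 21. ]
10 [-2.  26.2]
12 [-3.  31.4]
14 [-4.1 36.5]
16 [-5.4 41.6]
18 [-6.9 46.7]
```

>>> step_arm(series=[[-1,0,5.3,0,2],[-1,-0.3,10.5,0,4],[-1,-0.7,15.8,0,6],[-1,-1.3,21,0,8],[-1,-1.3,21,0,8],[-1,-1.3,21,0,8]])

```text
time: 15.2
tool_pos: [0.5744, 0.0132, 0.0597]
ee_rot: [-3.139, 0.002, 1.848]
wrist_force: [-5.3, -3.0, 6.9]
width: 0.0154
```

>>> step_arm(series=[[-1,-0.2,2.6,0,1],[-1,-0.7,5.2,0,2],[-1,-0.7,5.2,0,2],[-1,-0.7,5.2,0,2],[-1,-0.7,5.2,0,2]])

```text
time: 15.82
tool_pos: [0.5792, 0.0146, 0.0597]
ee_rot: [-3.139, 0.0, 1.813]
wrist_force: [-5.6, -0.3, 7.8]
width: 0.0156
```

>>> step_arm(series=[[-1,-0.1,1.5,0,0],[-1,-0.2,3,0,0],[-1,-0.2,3,0,0],[-1,-0.2,3,0,0],[-1,-0.2,3,0,0]])

```text
time: 16.45
tool_pos: [0.5815, 0.0151, 0.0597]
ee_rot: [-3.138, -0.0, 1.813]
wrist_force: [-8.1, -1.1, 8.9]
width: 0.0154
```

```bash
cat >> h.py <<'E'
def arm():
    F=[]
    for i in range(4): s=cams.snapshot("top"); o=robot.get_obs(); F.append(o["wrist_force"])
    p=o["tool_pos"][:2]; y=o["ee_rot"][2]; r=p-[.6172,-.1312]; a=np.degrees(np.arctan2(r[1],r[0]))
    f=np.mean(F,0); X=np.array([np.cos(y),np.sin(y)]);Y=np.array([np.sin(y),-np.cos(y)])
    print("t",o["time"],"r",np.hypot(*r),"joint~",np.radians(164-a),"tcp",o["tool_pos"].round(4),"yaw",np.degrees(y),"Ftool x,y,z",f[:2]@X,f[:2]@Y,f[2],"w",o["width"]); return s
E
python3 -c "
from h import *
arm()"
```

```text
t 16.65 r 0.1506291931544216 joint~ 1.0522939369031654 tcp [0.5815 0.0151 0.0597] yaw 103.85464908753885 Ftool x,y,z 0.518440297258425 -7.5358627093524415 8.43670257490928 w 0.015071454337402847
```

>>> step_arm(series=[[-1,0,1,0,0],[-1,-0.1,2,0,0],[-1,-0.1,2,0,0],[-1,-0.1,2,0,0],[-1,-0.1,2,0,0]])

```text
time: 17.27
tool_pos: [0.5827, 0.0154, 0.0597]
ee_rot: [-3.136, -0.0, 1.812]
wrist_force: [-10.1, -1.2, 9.9]
width: 0.0154
```

```bash
python3 -c "
from h import *
arm()"
```

```text
t 17.475 r 0.1506160140028532 joint~ 1.0603816073574672 tcp [0.5827 0.0154 0.0597] yaw 103.83868578660625 Ftool x,y,z 1.2365388255892529 -10.319176581226191 9.559844892944415 w 0.01557300347813134
```

>>> step_arm(series=[[-1,0,1,0,0],[-1,0,2,0,0],[-1,0,3,0,0],[-1,0,3,0,0],[-1,0,3,0,0],[-1,0,3,0,0]])

```text
time: 18.23
tool_pos: [0.5827, 0.0155, 0.0596]
ee_rot: [-3.129, -0.001, 1.812]
wrist_force: [-17.4, -4.0, 13.5]
width: 0.0155
```

```bash
python3 - <<'E'
from h import *
s=arm(); q=cams.snapshot("side")
a=rect(s,.42,.70,-.20,.08,.054,.7)
im=q["pixels"][:,:,::-1]; x0,y0=(project(q,[.6,-.02,.04])[0]-[50,50]).astype(int)
b=cv2.resize(im[y0:y0+100,x0:x0+100],(400,400),interpolation=cv2.INTER_CUBIC)
cv2.imwrite("pics/end.png",np.hstack([cv2.resize(a,(400,400)),b]))
for l in("setting_block","pocket_floor","end_post"): print(l,[(round(d["p"],2),np.round(d["position"],4)) for d in models.pinpoint(q,l)][:3])
E
```

```text
t 18.425 r 0.15068106497933023 joint~ 1.0606709440614388 tcp [0.5827 0.0155 0.0597] yaw 103.84161379985419 Ftool x,y,z 1.3992862796167727 -17.8646515236508 14.245445335635893 w 0.015621271044383371
setting_block [(0.83, array([0.4257, 0.1586, 0.0041])), (0.62, array([ 0.4312,  0.3226, -0.0009])), (0.61, array([ 0.5581,  0.3299, -0.0025]))]
pocket_floor [(0.97, array([ 0.6184, -0.0401,  0.0088]))]
end_post [(0.63, array([0.5827, 0.0166, 0.0772]))]
```

View pics/end.png

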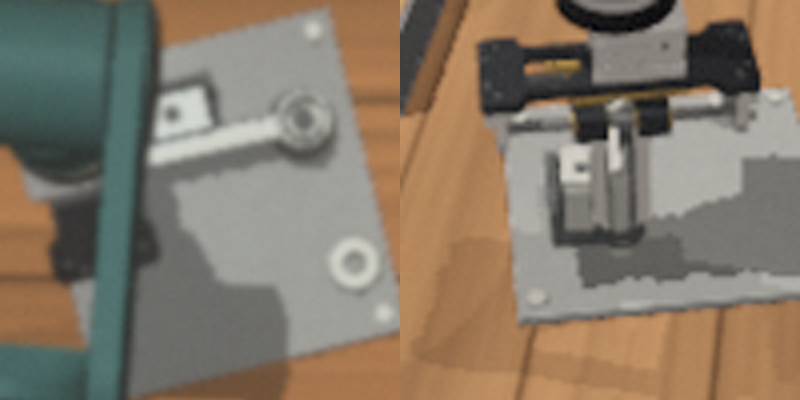

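The arm is at its hard stop: 3 mm more commanded travel gave no motion and the force rose from 10 to 18 N. The arm bar lies along the block's face (172,115), the block is still upright in the pocket, and the fingers are clear of it. Handing in.

```bash
python3 -c "
from h import *
print(robot.close_job()); go(.58,.015,.06,104)"
```

```text
the job is handed in; nothing more can be done
None
the job is handed in; nothing more can be done
```

The setting block is in the pocket and released, and the sprung arm is held firmly against it. I handed the job in at about 18.5 s with the gripper still pinching the post. No verdict was reported.

- **Block:** I gripped the silver dotted block over its 50 mm length and lowered it until the floor carried its weight. The last pictures show it square and upright, with the fingers clear of it.
- **Arm:** I pinched the post and swung the arm about 60° to the stop. The last 3 mm of commanded travel gave no motion, while the force against the swing rose from about 10 N to 18 N. The spring accounts for about 6.7 N of that. The estimated joint angle is 1.06 rad.
- **Bystanders:** I touched none of them knowingly and all paths kept clear of them. I did not re-measure their positions at the end.
- **Gaps in the checks:**
  - The detector did not report the seated block in the final picture, so its final position rests on the pictures and the tool readings.
  - There was an upward force of about 14 N on the tool while pushing, which I left uncorrected.

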